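Tidy the sink kit into the caddy

ROBOT

A 6-joint arm with a two-finger parallel gripper is mounted at the origin on the work surface. World frame = base frame: x ahead of the robot, y to its left, z up, the work surface at z = 0. Lengths are in mm, angles in rad, forces in N, time in s.
With the tool pointing down it reaches from about 350 to 875 mm from the base axis. Payload 4.2 kg.
Tool frame: the origin (TCP) lies midway between the tips of the shut fingers; the grasp point (between the pads) lies 19 mm behind it; z points along the fingers, y is the line along which they close (so a half turn about z gives the same grasp; the last joint's range is limited). The gripper opens to 85 mm and grips with 20 to 120 N. Pads are 22 mm wide; open, the fingers measure 114 mm over their backs; the gripper's body (76 mm by 85 mm) begins 54 mm behind the grasp point. The pads swing forward as they close: fully open they stand 13 mm farther back than shut.
Start: joints at [1.364, 0.385, 0.008, 0, -1.194, -0.259], TCP at [280.677, 558.408, 231.312] pointing down, gripper open.
Joint ranges: [-3.14, 3.14], [-1.21, 2.06], [-1.07, 1.41], [-3.16, 2.05], [-2.99, -0.16], [-3.1, 3.1]. Speed limits (rad/s): [2.79, 2.79, 3.14, 3.14, 3.14, 3.14].

INTERFACE

Orientations are given as a unit quaternion [x, y, z, w].
In Python, from bench import * gives the robot as it stands.
- The arm moves only by the tool drive_tool, never from a script. Its argument "plan" is a list that holds one entry, the list of rows, each a list of 5 numbers: the closure, from -1 (fully open) to 1 (shut), then the shift along the world's x, y, z in mm, then the turn about the world's z in degrees. A call has 1 to 20 rows; each row shifts and turns the commanded pose from where the row before left it; what a row does not reach is not made up. A row lasts 1/12 s, in which the tool goes at most 41.7 mm and 7.16 degrees, less where a joint would pass 70% of its speed; a pose out of reach is approached as far as the arm can. A call is refused whole if a number of a shift passes 41.7 or a number of a turn 7.16, either way. A call with a gripper value outside its range is refused whole. The fingers move at their own pace and stop on an object; the grip force is fixed at half the most. Time passes only in rows, so rows that do not move let the fingers close. It gives the time, the measured TCP pose, the force, the opening and the grip force at its end, in the units of the state.
- read_state(): the state, without advancing time (a new reading comes with each control period).
- get_image(name): name is "scene" or "side" or "wrist"; returns (picture, depth): 420x560x3 uint8, red, green, blue; 420x560 float32, mm along the optical axis (not along the pixel's ray), 0 where there is no reading.
- camera_model(name): a dict with "fx", "fy", "cx", "cy" (pixels), "R" (3x3) and "t" (3): a world point X has camera coordinates R X + t; the wrist camera has in their place "mount" (4x4, takes a point from camera to tool coordinates, whose origin is the TCP and whose axes are the flange's). Camera axes: x right, y down, z forward; pixel columns grow to the right and rows downward; lengths in mm; the calibration is good to about 2 mm. A picture is of the moment at which its call begins: read the wrist's pose just before it. camera_model takes no time and is no camera call.
- job_done(): hands the job in; it is judged then, once.
The state is a dict: "clock": time; "joints": joint angles; "joint_vel": joint speeds; "joint_efforts": joint torques, N m; "position": TCP position; "ee_rot": TCP orientation; "contact_force": force on the tool from outside, world axes, zero at the start; "wrist_torque": the same for the moment, N m; "gripper_width": finger opening in mm; "grasp_force": force on a finger pad.
Only numpy, scipy, OpenCV 4.12 (cv2) and the standard library are available. Lean on these libraries where they do the work, as an engineer would, in place of code of your own. Each camera call takes 0.05 s, during which the arm holds its last target. There are 200 camera calls.

TASK

Tidy the washing-up kit into the white sink caddy: the bar of soap on the ribbed wooden dish, the blue dish brush bristles down in the square blue tray, the steel sink strainer flat in the shallow yellow saucer, and only then, last of all, the green detergent bottle upright in the round green cup. Each must stand or lie fully down in its holder; set things down gently rather than dropping them. Leave the amber oil bottle and the wooden vegetable brush where they are: they are cooking things and do not belong in the caddy.

Things in the scene. Friction and masses are not known exactly. Their poses are not given: they have to be found in the camera images.
- detergent: Green detergent bottle with a pale paper band: round body 52 mm across up to a height of 85 mm, shoulders narrowing to a 24 mm neck at 106 mm, then a round white cap 28 mm across from 108 to 138 mm high (the place to grip, from above). Stands upright and loose on the counter. Origin: centre of its underside, z along its axis. About 220 g.
- soap: Pale yellow bar of hard soap, 76 mm long (its x), 44 mm wide (its y), 28 mm high, loose, lying flat at any yaw; about 100 g. Origin: centre of its underside.
- dish_brush: Blue dish brush: a round palm brush, loose, standing bristles down: stiff white bristles 54 mm across up to 24 mm high, a blue plastic disc 62 mm across from 22 to 34 mm, and on it an upright round knob 32 mm across from 34 to 67 mm high (the place to grip). Origin: centre of the underside, z up. About 90 g.
- strainer: Steel sink strainer, loose, lying flat: a disc 72 mm across and 6 mm thick with a ring of small dark holes, and in its middle an upright red round knob 22 mm across, from 6 to 42 mm high (the place to grip). About 80 g. Origin: centre of its underside, z up.
- oil: Amber cooking-oil bottle with a light brown band: round body 52 mm across up to a height of 85 mm, shoulders narrowing to a 24 mm neck at 106 mm, then a round black cap 28 mm across from 108 to 138 mm high. Stands upright and loose on the counter. Origin: centre of its underside, z along its axis. A look-alike: it must not be moved or tipped.
- veg_brush: Wooden vegetable brush: a round palm brush, loose, standing bristles down: stiff dark brown bristles 54 mm across up to 24 mm high, a brown wooden disc 62 mm across from 22 to 34 mm, and on it an upright round knob 32 mm across from 34 to 67 mm high. Origin: centre of the underside, z up. A look-alike: it must not be moved or tipped.
- bottle_cup: Round green open cup for the detergent bottle: 78 mm across outside, 70 mm inside, 40 mm high, inner floor 4 mm above its origin. Fixed in one quarter (which one varies) of a white square caddy (250 x 250 mm, rim 26 mm high) fixed to the counter, 116 mm from the centres of its two neighbours. Origin: centre of its underside, 6 mm above the counter.
- soap_dish: Brown wooden soap dish: 108 (its x) x 76 mm (its y) outside, 100 x 68 mm inside, rim 14 mm above its origin; the soap lies on five pale ribs, tops 8 mm above its origin. Fixed in one quarter (which one varies) of a white square caddy (250 x 250 mm, rim 26 mm high) fixed to the counter, 116 mm from the centres of its two neighbours. Origin: centre of its underside, 6 mm above the counter.
- brush_tray: Square blue tray for the dish brush: 92 x 92 mm outside, 84 x 84 mm inside, rim 16 mm and inner floor 4 mm above its origin. Fixed in one quarter (which one varies) of a white square caddy (250 x 250 mm, rim 26 mm high) fixed to the counter, 116 mm from the centres of its two neighbours. Origin: centre of its underside, 6 mm above the counter.
- saucer: Round yellow shallow saucer for the strainer: 100 mm across outside, 92 mm inside, rim 10 mm and inner floor 4 mm above its origin. Fixed in one quarter (which one varies) of a white square caddy (250 x 250 mm, rim 26 mm high) fixed to the counter, 116 mm from the centres of its two neighbours. Origin: centre of its underside, 6 mm above the counter.

How it is judged (in metres and radians):
On the way, in this order (a step that is already met when the one before it is completed fails the run):
1. soap, dish brush and strainer each lie in their own holder, let go, while the detergent bottle is not yet in its cup (horizontal distance between soap and soap_dish below 0.02 m and z of soap in the frame of soap_dish below 0.013 m and angle between each of soap, dish_brush, strainer's own z axis and vertical below 0.12 rad and contact force between the fingers and soap below 0.1 N and horizontal distance between dish_brush and brush_tray below 0.02 m and z of dish_brush in the frame of brush_tray below 0.009 m and contact force between the fingers and dish_brush below 0.1 N and horizontal distance between strainer and saucer below 0.014 m and z of strainer in the frame of saucer below 0.009 m and contact force between the fingers and strainer below 0.1 N and not (horizontal distance between detergent and bottle_cup below 0.013 m and z of detergent in the frame of bottle_cup below 0.009 m and angle between detergent's own z axis and vertical below 0.12 rad)), for 0.2 s.
2. the detergent bottle stands in its cup (horizontal distance between detergent and bottle_cup below 0.013 m and z of detergent in the frame of bottle_cup below 0.009 m and angle between detergent's own z axis and vertical below 0.12 rad), for 0.2 s.
At the end, for the whole second after the job is handed in: Soap in ribbed dish, brush in square tray, strainer in saucer, detergent in round cup: each down on its floor or ribs (within 5 mm), within 13 mm (bottle), 14 mm (strainer) or 20 mm (soap, brush) of the holder's centre, upright or flat within 0.12 rad, released, at rest (all of step 2 and linear speed of each of detergent, soap, dish_brush, strainer below 0.02 m/s and contact force between the fingers and detergent below 0.1 N and horizontal distance between soap and soap_dish below 0.02 m and z of soap in the frame of soap_dish below 0.013 m and angle between each of soap, dish_brush, strainer's own z axis and vertical below 0.12 rad and contact force between the fingers and soap below 0.1 N and horizontal distance between dish_brush and brush_tray below 0.02 m and z of dish_brush in the frame of brush_tray below 0.009 m and contact force between the fingers and dish_brush below 0.1 N and horizontal distance between strainer and saucer below 0.014 m and z of strainer in the frame of saucer below 0.009 m and contact force between the fingers and strainer below 0.1 N); the robot touches nothing.
It fails at once if the oil bottle or the vegetable brush is shifted by more than 25 mm or tipped (distance of any of oil, veg_brush from where it was at the start of the episode above 0.025 m or angle between any of oil, veg_brush's own z axis and vertical above 0.35 rad).
It fails at once if one of the four things is dropped or thrown (faster than 0.9 m/s while not held: a fall of some 40 mm) ((linear speed of detergent above 0.9 m/s and contact force between the fingers and detergent below 0.05 N) or (linear speed of soap above 0.9 m/s and contact force between the fingers and soap below 0.05 N) or (linear speed of dish_brush above 0.9 m/s and contact force between the fingers and dish_brush below 0.05 N) or (linear speed of strainer above 0.9 m/s and contact force between the fingers and strainer below 0.05 N)).
It also fails if it takes over 112 s, if anything falls off the work surface, if the arm or the gripper's body presses on something with over 40 N, if the wrist force passes 120 N, or if a joint passes its speed limit or range.

## Working session

There is one attempt and no reset: what is moved stays moved. The work goes in short steps, Python scripts to look and compute and a tool call to move; the robot and the scene stay as the last step left them, time stands still between calls to the robot, and variables do not carry over. Pictures are saved under pics/ and viewed, at most 14 in all, crops included, and the job is handed in when it is done.

Besides the shell and the picture viewer there is one more tool, called after "Emit:" as name(argument=value, ...) on one line, values as JSON. drive_tool: Moves the arm, as the interface text tells. Its arguments: {"type":"object","properties":{"plan":{"type":"array"}},"required":["plan"]}

```bash
mkdir -p pics
cat > h.py <<'E'
from bench import *
import numpy as np, cv2
def snap(n,f):
    im,d=get_image(n); np.savez(f'pics/{f}.npz',im=im,d=d); cv2.imwrite(f'pics/{f}.png',im[:,:,::-1]); return im,d
def ray(n,u,v,z):
    c=camera_model(n); R=np.array(c['R']);t=np.array(c['t'])
    o=-R.T@t; r=R.T@np.array([(u-c['cx'])/c['fx'],(v-c['cy'])/c['fy'],1]); return o+r*(z-o[2])/r[2]
def cloud(n,d):
    c=camera_model(n); R=np.array(c['R']);t=np.array(c['t'])
    v,u=np.mgrid[:d.shape[0],:d.shape[1]]
    P=np.stack([(u-c['cx'])/c['fx']*d,(v-c['cy'])/c['fy']*d,d],-1)
    return (P-t)@R
E
python3 - <<'E'
from h import *
a,_=snap('scene','scene0'); b,_=snap('side','side0')
for n in('scene','side'):
    c=camera_model(n);R=np.array(c['R']);print(n,c['fx'],-R.T@np.array(c['t']),R[2])
s=read_state();print(s['position'],s['ee_rot'],s['gripper_width'])
E
```

```text
scene 535.5239167029902 [1446.43943616  354.91075741  789.55840384] [-0.74878683 -0.27697057 -0.60216741]
side 442.7831553183603 [415.64899946 621.73161563 719.65115522] [ 0.08696464 -0.68743009 -0.72102498]
[280.45549513 557.95479329 230.33842031] [ 9.72984165e-01 -2.30869782e-01 -1.72003346e-04  9.63715087e-04] 85.33113592097433
```

View pics/scene0.png

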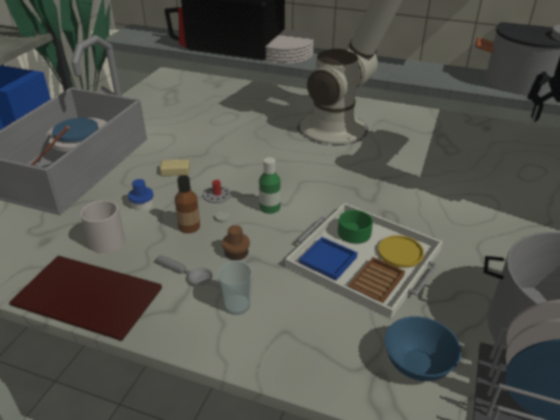

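View pics/side0.png

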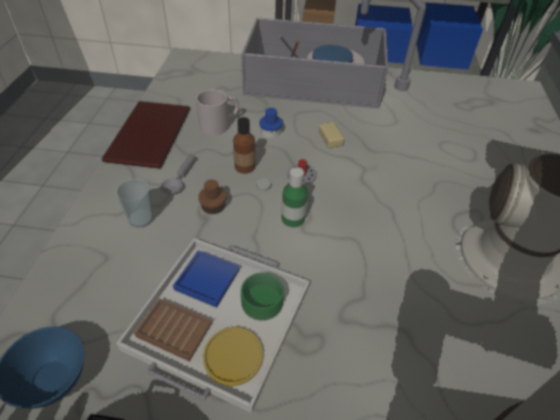

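Scene: soap at (175,168), blue brush (140,193), strainer (217,192), detergent (269,188), oil (187,205), vegetable brush (235,242), caddy centred near (363,255) with tray, cup, saucer and dish. The side view shows the same things.

```bash
cat > m.py <<'E'
from h import *
from scipy.optimize import least_squares
import sys
tag=sys.argv[1]
V={n:(np.load(f'pics/{n}{tag}.npz')) for n in('scene','side')}
hsv={n:cv2.cvtColor(V[n]['im'],cv2.COLOR_RGB2HSV) for n in V}
C={n:cloud(n,V[n]['d']) for n in V}
# name: hsv lo,hi, boxes (u0,v0,u1,v1), z band, radius
S={'detergent':((35,90,30),(90,255,255),(250,150,290,215),(275,160,312,230),(20,80),26),
'brush':((105,120,40),(130,255,255),(120,175,160,212),(255,100,290,138),(40,62),16),
'strainer':((0,120,60),(8,255,255),(200,175,232,200),(290,155,318,185),(12,38),11),
'strainer2':((170,120,60),(180,255,255),(200,175,232,200),(290,155,318,185),(12,38),11),
'oil':((0,60,20),(20,255,255),(170,175,205,235),(228,115,262,175),(20,80),26),
'veg':((0,60,20),(20,255,255),(215,222,255,260),(193,178,232,215),(40,62),16)}
for k,(lo,hi,b1,b2,zb,r) in S.items():
    P=[]
    for n,b in(('scene',b1),('side',b2)):
        m=cv2.inRange(hsv[n],lo,hi)>0
        w=np.zeros_like(m);w[b[1]:b[3],b[0]:b[2]]=1
        p=C[n][m&w&(V[n]['d']>0)]
        p=p[(p[:,2]>zb[0])&(p[:,2]<zb[1])]
        if len(p)<8: print(k,n,len(p));continue
        f=least_squares(lambda c:np.hypot(*(p[:,:2]-c).T)-r,p[:,:2].mean(0)-0.5*r*(np.array([.9,.3]) if n=='scene' else np.array([0,1])),loss='soft_l1')
        print(k,n,len(p),f.x.round(1),np.abs(f.fun).mean().round(1));P.append(p)
    if P:
        p=np.vstack(P);f=least_squares(lambda c:np.hypot(*(p[:,:2]-c).T)-r,p[:,:2].mean(0),loss='soft_l1');print('  both',f.x.round(1))
def poly(k,n,lo,hi,b,z):
    m=cv2.inRange(hsv[n],lo,hi);w=np.zeros_like(m);w[b[1]:b[3],b[0]:b[2]]=255
    m=cv2.morphologyEx(m&w,cv2.MORPH_CLOSE,np.ones((5,5)))
    c=max(cv2.findContours(m,0,2)[0],key=cv2.contourArea)[:,0]
    q=np.array([ray(n,u,v,z)[:2] for u,v in c],np.float32)
    R=cv2.minAreaRect(q);print(k,n,np.round(R[0],1),np.round(R[1],1),round(R[2],1))
for n,bs in(('scene',[(300,238,360,278),(375,230,428,270),(335,210,376,243),(345,258,408,302)]),('side',[(170,248,242,308),(200,322,268,388),(238,268,288,322),(132,296,215,362)])):
    poly('tray',n,(105,120,40),(130,255,255),bs[0],20)
    poly('saucer',n,(18,120,60),(35,255,255),bs[1],16)
    poly('cup',n,(45,80,20),(90,255,255),bs[2],40)
    poly('dish',n,(3,60,20),(22,255,255),bs[3],19)
for n,b in(('scene',(155,152,195,180)),('side',(314,118,348,152))):
    w=np.zeros(V[n]['d'].shape,bool);w[b[1]:b[3],b[0]:b[2]]=1
    p=C[n][w&(C[n][...,2]>23)&(C[n][...,2]<36)]
    R=cv2.minAreaRect(p[:,:2].astype(np.float32));print('soap top',n,len(p),p[:,2].mean().round(1),np.round(R[0],1),np.round(R[1],1),round(R[2],1))
E
python3 m.py 0
python3 - <<'E'
import cv2
for n,b in(('scene',(110,140,300,270)),):
    im=cv2.imread(f'pics/{n}0.png')[b[1]:b[3],b[0]:b[2]];cv2.imwrite('pics/c0.png',cv2.resize(im,None,fx=4,fy=4))
E
```

```text
detergent scene 102 [456.4 -33.9] 1.5
detergent side 103 [453.6 -33.8] 0.9
  both [455.5 -33.5]
brush scene 92 [ 553.1 -338.5] 1.5
brush side 76 [ 549.4 -338.3] 1.3
  both [ 551.5 -337.9]
strainer scene 63 [ 453.3 -180.1] 1.7
strainer side 16 [ 450.6 -179. ] 0.6
  both [ 452.3 -178.9]
strainer2 scene 0
strainer2 side 0
oil scene 462 [ 593.7 -184.9] 1.3
oil side 408 [ 590.7 -184.5] 1.0
  both [ 592.6 -184.4]
veg scene 113 [637.7 -44.3] 1.0
veg side 108 [635.2 -44.3] 0.8
  both [636.7 -44.1]
tray scene [605.3 158.2] [94.8 95.3] 74.9
saucer scene [525.6 299.8] [100.8  97.3] 27.6
cup scene [504.5 189.6] [115.5  73.9] 6.6
dish scene [629.3 270.5] [ 80.3 113.7] 74.9
tray side [597.7 163.8] [87.3 92.2] 74.5
saucer side [515.6 301.9] [95.3 96.5] 38.8
cup side [483.4 199.5] [72.4 82.1] 9.2
dish side [627.8 270.6] [ 79.5 110.7] 74.7
soap top scene 236 25.8 [ 395.9 -331.9] [47.7 74. ] 21.7
soap top side 322 28.7 [ 389.5 -329.9] [45.4 74.8] 23.9
```

View pics/c0.png

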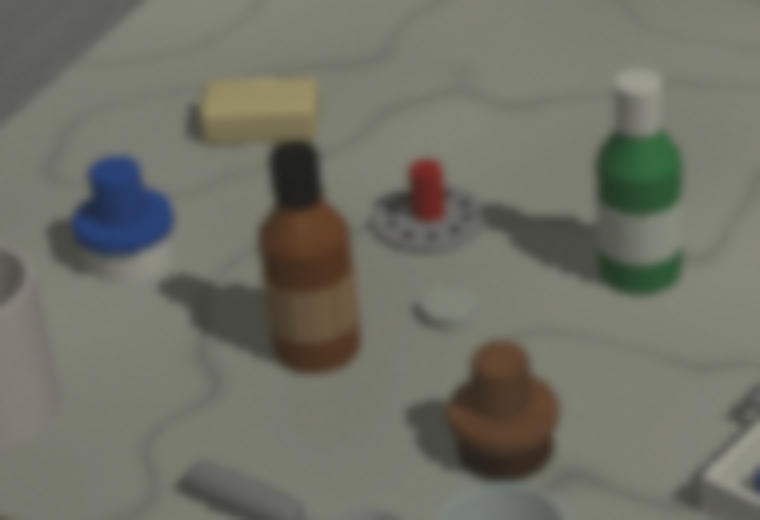

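The crop confirms soap, brush, strainer and detergent, with the oil bottle and vegetable brush as look-alikes. Fitting the caddy (yaw −15°) gives dish (630,271), tray (601,160), saucer (519,301) and cup (489,190). First move: to the soap at (392,−331), with its long axis at about 113°.

Emit:
drive_tool(plan=[[[-0.4,30,-38,0,-2],[-0.4,30,-38,0,-2],[-0.4,30,-38,0,-2],[-0.4,30,-38,0,-2],[-0.4,30,-38,0,-2],[-0.4,0,-40,0,-2],[-0.4,0,-40,0,-2],[-0.4,0,-40,0,-2],[-0.4,0,-40,0,-2],[-0.4,0,-40,0,-2],[-0.4,0,-40,0,-2],[-0.4,0,-40,0,-2],[-0.4,0,-40,0,-2],[-0.4,0,-40,0,-2],[-0.4,0,-40,0,-2],[-0.4,0,-40,0,-2],[-0.4,0,-40,0,-2],[-0.4,0,-40,0,-2],[-0.4,0,-40,0,-2],[-0.4,0,-40,0,-2]]])

```text
clock: 1.77
position: [409.0, -207.0, 231.3]
ee_rot: [0.835, -0.55, -0.0, -0.0]
contact_force: [0.8, 0.7, -0.3]
gripper_width: 60.0
grasp_force: 0.0
```

Emit:
drive_tool(plan=[[[-0.4,0,0,0,0],[-0.4,-4,-30,0,0],[-0.4,-4,-30,0,0],[-0.4,-4,-30,0,0],[-0.4,-4,-30,0,0],[-0.4,0,0,0,0],[-0.4,0,0,0,0],[-0.4,0,0,0,0]]])

```text
clock: 2.43
position: [393.4, -324.7, 230.8]
ee_rot: [0.835, -0.55, -0.001, -0.0]
contact_force: [0.7, 0.3, -0.1]
gripper_width: 59.6
grasp_force: 0.0
```

```bash
cat >> h.py <<'E'
from scipy.spatial.transform import Rotation as Ro
def wpix(s,u,v,z):
    c=camera_model('wrist');M=np.array(c['mount']);R=Ro.from_quat(s['ee_rot']).as_matrix();p=np.array(s['position'])
    o=R@M[:3,3]+p; r=R@M[:3,:3]@np.array([(u-c['cx'])/c['fx'],(v-c['cy'])/c['fy'],1]); return o+r*(z-o[2])/r[2]
E
python3 - <<'E'
from h import *
s=read_state();print(s['position'],s['ee_rot'],s['gripper_width'])
im,d=snap('wrist','w1')
print(camera_model('wrist'))
m=cv2.inRange(cv2.cvtColor(im,cv2.COLOR_RGB2HSV),(20,60,60),(35,255,255))
c=max(cv2.findContours(m,0,2)[0],key=cv2.contourArea)[:,0]
q=np.array([wpix(s,u,v,28)[:2] for u,v in c],np.float32);print(cv2.minAreaRect(q),c.mean(0))
E
```

```text
[ 393.42009245 -324.66773577  230.81115439] [ 8.35271814e-01 -5.49836870e-01 -6.36104571e-04 -9.07375367e-05] 59.62153890164034
{'fx': 303.0295772884538, 'fy': 303.0295772884538, 'cx': 277.07519295302785, 'cy': 208.61802783826676, 'mount': array([[-4.39187116e-04, -9.57323022e-01, -2.89019788e-01,
         7.32675139e+01],
       [ 9.99999818e-01, -5.40090709e-04,  2.69373370e-04,
         6.69053116e-01],
       [-4.13974231e-04, -2.89019617e-01,  9.57323085e-01,
        -1.43196525e+02],
       [ 0.00000000e+00,  0.00000000e+00,  0.00000000e+00,
         1.00000000e+00]])}
((389.8483581542969, -333.97052001953125), (43.17475509643555, 76.30570220947266), 24.575531005859375) [290.51578947 171.52631579]
```

View pics/w1.png

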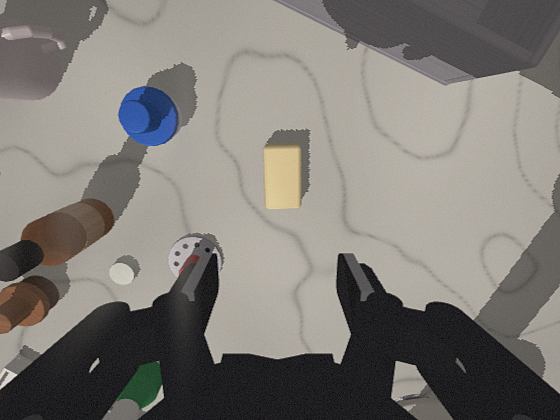

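Wrist view: the soap is centred near pixel (283,177), clear of its neighbours, at (390,−334) with yaw 24.6°. I'll descend and grip.

Emit:
drive_tool(plan=[[[-0.4,-3.5,-9,-30,1.4],[-0.4,0,0,-35,0],[-0.4,0,0,-35,0],[-0.4,0,0,-35,0],[-0.4,0,0,-35,0],[-0.4,0,0,-25,0],[-0.4,0,0,-17,0],[-0.4,0,0,-10,0],[-0.4,0,0,-4,0],[-0.4,0,0,0,0],[1,0,0,0,0],[1,0,0,0,0],[1,0,0,0,0],[1,0,0,0,0],[1,0,0,0,0],[1,0,0,0,0]]])

```text
clock: 3.82
position: [391.4, -334.5, 6.8]
ee_rot: [0.842, -0.539, 0.002, -0.0]
contact_force: [-0.0, 2.7, 6.2]
gripper_width: 42.8
grasp_force: 62.3
```

Emit:
drive_tool(plan=[[[1,0,0,10,0],[1,0,0,25,0],[1,0,0,35,0],[1,0,0,35,0],[1,0,0,35,0],[1,0,0,30,0],[1,5,10,20,2],[1,10,20,10,4],[1,12,30,0,4],[1,12,30,0,4],[1,12,30,0,4],[1,12,30,0,4],[1,12,30,0,4],[1,12,30,0,4],[1,12,30,0,4],[1,12,30,0,4],[1,12,30,0,4],[1,12,30,0,4],[1,12,30,0,4],[1,12,30,0,0]]])

```text
clock: 5.48
position: [549.0, 57.2, 205.8]
ee_rot: [0.991, -0.132, -0.0, -0.0]
contact_force: [0.8, -0.7, -0.9]
gripper_width: 43.2
grasp_force: 61.4
```

Emit:
drive_tool(plan=[[[1,12,30,0,0],[1,12,30,0,0],[1,12,30,0,0],[1,12,25,0,0],[1,8,20,0,0],[1,0,0,0,0],[1,0,0,0,0],[1,0,0,0,0]]])

```text
clock: 6.15
position: [604.6, 190.3, 205.3]
ee_rot: [0.991, -0.133, -0.001, 0.0]
contact_force: [0.9, 0.0, -0.9]
gripper_width: 42.8
grasp_force: 61.4
```

```bash
cat > cad.py <<'E'
from h import *
import sys
s=read_state();print(np.round(s['position'],1))
im,d=snap('wrist',sys.argv[1]);H=cv2.cvtColor(im,cv2.COLOR_RGB2HSV)
for k,lo,hi,z in(('tray',(105,120,40),(130,255,255),22),('saucer',(18,120,60),(35,255,255),16),('cup',(45,80,20),(90,255,255),46),('dish',(3,60,20),(17,255,255),20)):
    m=cv2.morphologyEx(cv2.inRange(H,lo,hi),cv2.MORPH_CLOSE,np.ones((5,5)))
    cs=cv2.findContours(m,0,2)[0]
    if not cs: continue
    for c in sorted(cs,key=cv2.contourArea)[-2:]:
        c=c[:,0];q=np.array([wpix(s,u,v,z)[:2] for u,v in c],np.float32);R=cv2.minAreaRect(q)
        print(k,c.min(0),c.max(0),np.round(R[0],1),np.round(R[1],1),round(R[2],1),'circ',np.round(cv2.minEnclosingCircle(q)[0],1))
E
python3 cad.py w2
```

```text
[604.6 190.3 205.3]
tray [71  9] [71  9] [819.2 331.4] [0. 0.] 0.0 circ [819.2 331.4]
tray [266 141] [352 223] [598.2 156.6] [91.3 91.7] 74.6 circ [598.2 156.9]
saucer [170 236] [228 295] [541.2 312.9] [43.6 97.6] 31.4 circ [529.4 305.7]
cup [461 232] [501 270] [486.5  -1.9] [29.8 45.7] 44.8 circ [480.5  -8. ]
cup [493 252] [559 309] [430.3 -53.1] [83.7 58. ] 47.8 circ [426.9 -51.6]
dish [454  63] [543 129] [633.9 -51.4] [64.2 87.2] 11.4 circ [634.8 -52.1]
dish [163 133] [238 229] [628.7 268.1] [ 77.1 107.8] 74.6 circ [628.9 268.6]
```

View pics/w2.png

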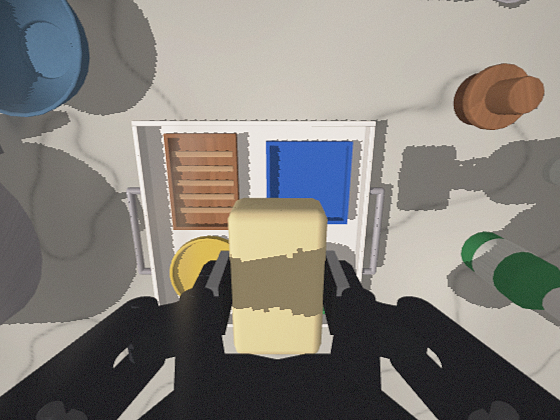

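Dish (628.8,268.3) and tray (598.2,156.8), 116 mm apart as expected, so cup (486,188) and saucer (517,299). The soap is held straight. I'll move over the dish and lower.

Emit:
drive_tool(plan=[[[1,8,26,0,0],[1,8,26,0,0],[1,8,26,0,0],[1,0,0,-30,0],[1,0,0,-35,0],[1,0,0,-35,0],[1,0,0,-30,0],[1,0,0,-25,0],[1,0,0,-14,0],[1,0,0,-8,0],[1,0,0,-3,0],[1,0,0,0,0],[1,0,0,0,0]]])

```text
clock: 7.28
position: [630.2, 269.0, 26.9]
ee_rot: [0.991, -0.133, 0.001, -0.001]
contact_force: [-0.6, 1.0, -1.1]
gripper_width: 42.3
grasp_force: 61.4
```

Emit:
drive_tool(plan=[[[1,-1,0,-2,0],[1,0,0,-2,0],[1,0,0,-1,0],[1,0,0,0,0],[1,0,0,0,0]]])

```text
clock: 7.7
position: [628.4, 269.1, 20.9]
ee_rot: [0.991, -0.133, 0.0, -0.0]
contact_force: [-0.5, -0.2, 1.6]
gripper_width: 42.7
grasp_force: 61.6
```

Emit:
drive_tool(plan=[[[0.5,0,0,0,0],[-0.1,0,0,0,0],[-0.3,0,0,0,0],[-0.3,0,0,0,0],[-0.3,0,0,10,0],[-0.3,0,0,25,0],[-0.3,0,0,35,0],[-0.3,0,0,40,0],[-0.3,0,0,40,0],[-0.3,0,0,40,0],[-0.3,-5,-40,0,0],[-0.3,-5,-40,0,0],[-0.3,-5,-40,0,0],[-0.3,-5,-40,0,0],[-0.3,-5,-40,0,0],[-0.3,-5,-40,0,0],[-0.3,-5,-40,0,0],[-0.3,-5,-40,0,0],[-0.3,-5,-40,0,0],[-0.3,-5,-40,0,0]]])

```text
clock: 9.37
position: [577.7, -133.0, 211.4]
ee_rot: [0.991, -0.133, 0.001, -0.0]
contact_force: [0.8, -0.7, 0.8]
gripper_width: 55.7
grasp_force: 0.0
```

Emit:
drive_tool(plan=[[[-0.3,-5,-40,0,0],[-0.3,-5,-40,0,0],[-0.3,-5,-40,0,0],[-0.3,-4,-30,0,0],[-0.3,0,0,0,0],[-0.3,0,0,0,0],[-0.3,0,0,0,0]]])

```text
clock: 9.95
position: [559.2, -281.0, 210.7]
ee_rot: [0.991, -0.133, 0.0, -0.0]
contact_force: [0.2, 0.9, -0.1]
gripper_width: 55.4
grasp_force: 0.0
```

Run:
```python
from h import *
s=read_state();print(s['position'])
im,d=snap('wrist','w3');H=cv2.cvtColor(im,cv2.COLOR_RGB2HSV)
snap('scene','scene1')
for k,lo,hi,z in(('blue',(105,120,40),(130,255,255),34),('red',(0,150,60),(6,255,255),20)):
  m=cv2.inRange(H,lo,hi)
  for c in sorted(cv2.findContours(m,0,2)[0],key=cv2.contourArea)[-2:]:
    c=c[:,0];q=np.array([wpix(s,u,v,z)[:2] for u,v in c],np.float32);print(k,c.min(0),c.max(0),cv2.minEnclosingCircle(q))
```

```text
[ 559.15017502 -281.04292386  210.71134961]
blue [301 153] [357 208] ((550.5748291015625, -337.0329895019531), 30.792856216430664)
red [218 277] [230 306] ((445.16412353515625, -178.88983154296875), 21.430593490600586)
```

View pics/w3.png

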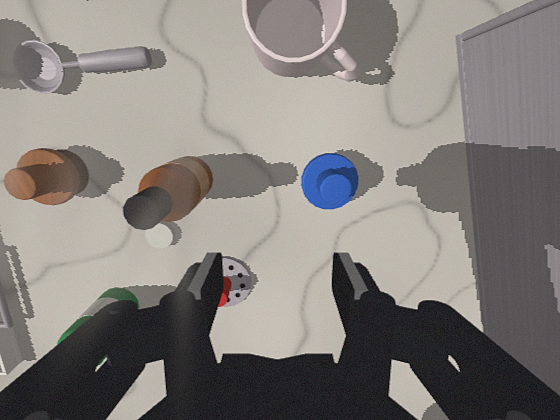

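The brush disc shows at pixel (330,181), world (550.6,−337), clear around.

Emit:
drive_tool(plan=[[[-0.3,-4,-28,0,0],[-0.3,-4.5,-28,0,0],[-0.3,0,0,-30,0],[-0.3,0,0,-35,0],[-0.3,0,0,-35,0],[-0.3,0,0,-30,0],[-0.3,0,0,-22,0],[-0.3,0,0,-12,0],[-0.3,0,0,-8,0],[-0.3,0,0,0,0],[-0.3,0,0,0,0],[1,0,0,0,0],[1,0,0,0,0],[1,0,0,0,0],[1,0,0,0,0],[1,0,0,0,0],[1,0,0,0,0]]])

```text
clock: 11.47
position: [552.0, -337.7, 40.4]
ee_rot: [0.991, -0.133, 0.002, 0.001]
contact_force: [-0.5, 0.9, 6.1]
gripper_width: 30.4
grasp_force: 59.6
```

Emit:
drive_tool(plan=[[[1,0,0,10,0],[1,0,0,25,0],[1,0,0,35,0],[1,0,0,35,0],[1,0,0,35,0],[1,0,0,30,0],[1,3,10,10,0],[1,3,20,0,0],[1,3,32,0,0],[1,3,34,0,0],[1,3,34,0,0],[1,3,34,0,0],[1,3,34,0,0],[1,3,34,0,0],[1,3,34,0,0],[1,3,34,0,0],[1,3,34,0,0],[1,3,34,0,0],[1,3,34,0,0],[1,3,34,0,0]]])

```text
clock: 13.13
position: [591.7, 100.7, 217.6]
ee_rot: [0.991, -0.133, -0.001, 0.0]
contact_force: [0.4, -0.2, -1.2]
gripper_width: 30.4
grasp_force: 59.5
```

Emit:
drive_tool(plan=[[[1,2,25,0,0],[1,1,20,0,0],[1,1,10,0,0],[1,0,0,0,0],[1,0,0,0,0],[1,0,0,0,0]]])

```text
clock: 13.63
position: [596.4, 152.8, 218.0]
ee_rot: [0.991, -0.134, -0.0, 0.0]
contact_force: [0.3, 0.1, -1.0]
gripper_width: 30.4
grasp_force: 59.5
```

Lower to about z 56, then touch down to 50.

Emit:
drive_tool(plan=[[[1,2,4,-25,0],[1,0,0,-35,0],[1,0,0,-35,0],[1,0,0,-30,0],[1,0,0,-20,0],[1,0,0,-12,0],[1,0,0,-5,0],[1,0,0,-2,0],[1,0,0,-1,0],[1,0,0,-1,0],[1,0,0,0,0],[1,0,0,0,0]]])

```text
clock: 14.63
position: [599.3, 158.1, 53.4]
ee_rot: [0.991, -0.133, 0.001, -0.001]
contact_force: [-0.6, 0.4, -0.3]
gripper_width: 30.7
grasp_force: 59.5
```

Emit:
drive_tool(plan=[[[1,0,0,-1,0],[1,0,0,-1,0],[1,0,0,-1,0],[1,0,0,0,0],[1,0,0,0,0]]])

```text
clock: 15.05
position: [599.0, 158.0, 50.4]
ee_rot: [0.991, -0.133, 0.0, -0.0]
contact_force: [-2.5, -0.1, 4.9]
gripper_width: 30.4
grasp_force: 60.1
```

Emit:
drive_tool(plan=[[[0.5,0,0,0,0],[0,0,0,0,0],[-0.2,0,0,0,0],[-0.2,0,0,0,0],[-0.2,0,0,10,0],[-0.2,0,0,25,0],[-0.2,0,0,35,0],[-0.2,0,0,40,0],[-0.2,0,0,35,0],[-0.2,-10,-20,20,0],[-0.2,-17,-38,0,0],[-0.2,-17,-38,0,0],[-0.2,-17,-38,0,0],[-0.2,-17,-38,0,0],[-0.2,-17,-38,0,0],[-0.2,-10,-38,0,0],[-0.2,-5,-30,0,0],[-0.2,0,0,0,0],[-0.2,0,0,0,0],[-0.2,0,0,0,0]]])

```text
clock: 16.72
position: [488.9, -120.1, 214.8]
ee_rot: [0.991, -0.133, 0.0, -0.0]
contact_force: [0.0, 0.4, -0.0]
gripper_width: 51.3
grasp_force: 0.0
```

Run:
```python
from h import *
s=read_state();print(s['position'])
im,d=snap('wrist','w4');H=cv2.cvtColor(im,cv2.COLOR_RGB2HSV)
snap('scene','scene2');snap('side','side2')
m=cv2.inRange(H,(0,150,60),(6,255,255))|cv2.inRange(H,(174,150,60),(180,255,255))
for c in sorted(cv2.findContours(m,0,2)[0],key=cv2.contourArea)[-2:]:
    c=c[:,0]
    for z in(6,42):
        q=np.array([wpix(s,u,v,z)[:2] for u,v in c],np.float32);print(z,c.min(0),c.max(0),cv2.minAreaRect(q))
```

```text
[ 488.91130622 -120.11017901  214.77707145]
6 [325 192] [347 217] ((442.8031921386719, -182.0349578857422), (34.19647216796875, 22.975242614746094), 12.448009490966797)
42 [325 192] [347 217] ((454.699462890625, -177.67652893066406), (30.69939422607422, 20.625709533691406), 12.448058128356934)
```

View pics/w4.png

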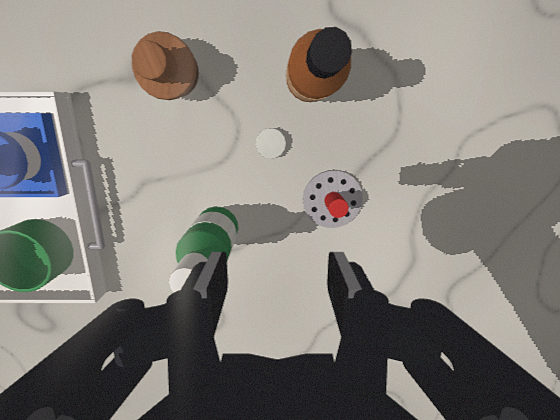

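View pics/scene2.png

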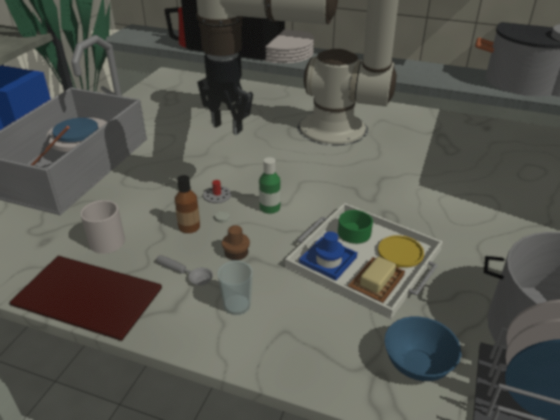

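Soap lies in its dish (380,275) and the brush stands in its tray (328,255). In the wrist view the strainer disc is at (332,198) and its knob at (338,205), about (449.5,−180).

Emit:
drive_tool(plan=[[[-0.2,-13,-20,0,0],[-0.2,-13,-20,0,0],[-0.2,-13,-20,0,0],[-0.2,0,0,-30,0],[-0.2,0,0,-35,0],[-0.2,0,0,-35,0],[-0.2,0,0,-35,0],[-0.2,0,0,-30,0],[-0.2,0,0,-20,0],[-0.2,0,0,-11,0],[-0.2,0,0,-4,0],[-0.2,0,0,0,0],[-0.2,0,0,0,0],[1,0,0,0,0],[1,0,0,0,0],[1,0,0,0,0],[1,0,0,0,0],[1,0,0,0,0],[1,0,0,0,0]]])

```text
clock: 18.45
position: [450.7, -180.1, 15.6]
ee_rot: [0.991, -0.133, 0.001, -0.0]
contact_force: [-1.1, 1.9, 6.5]
gripper_width: 20.3
grasp_force: 58.5
```

Emit:
drive_tool(plan=[[[1,0,0,10,0],[1,0,0,25,0],[1,0,0,35,0],[1,0,0,35,0],[1,0,0,35,0],[1,0,0,35,0],[1,3,10,15,0],[1,4,20,0,0],[1,4,32,0,0],[1,5,34,0,0],[1,5,34,0,0],[1,5,34,0,0],[1,5,34,0,0],[1,5,34,0,0],[1,5,34,0,0],[1,5,34,0,0],[1,5,34,0,0],[1,5,34,0,0],[1,5,34,0,0],[1,4,30,0,0]]])

```text
clock: 20.12
position: [514.5, 253.8, 204.2]
ee_rot: [0.991, -0.133, -0.0, -0.0]
contact_force: [-0.4, 0.2, -0.6]
gripper_width: 20.3
grasp_force: 58.7
```

Emit:
drive_tool(plan=[[[1,1,20,0,0],[1,0,12,0,0],[1,0,0,0,0],[1,0,0,0,0],[1,0,0,0,0]]])

```text
clock: 20.53
position: [515.4, 282.7, 204.3]
ee_rot: [0.991, -0.133, -0.0, 0.0]
contact_force: [0.6, 0.2, -1.2]
gripper_width: 20.1
grasp_force: 58.8
```

```bash
python3 cad.py w5
```

```text
[515.4 282.7 204.3]
tray [327  23] [430 123] [597.7 157.9] [94.  91.1] 74.6 circ [597.7 157.5]
saucer [218 143] [306 212] [531.8 298.8] [98.9 68.8] 86.8 circ [517.1 299.5]
cup [536 140] [559 185] [469.   15.3] [22.2 46.4] 89.8 circ [469.    6.1]
cup [331 153] [411 229] [489.7 190.7] [85.3 76. ] 32.8 circ [489.4 191. ]
dish [543   0] [559   9] [614.9 -11.6] [17.   7.3] 74.7 circ [614.9 -11.6]
dish [220  13] [299 131] [628.5 268.5] [ 76.1 108.1] 74.6 circ [628.6 268.5]
```

View pics/w5.png

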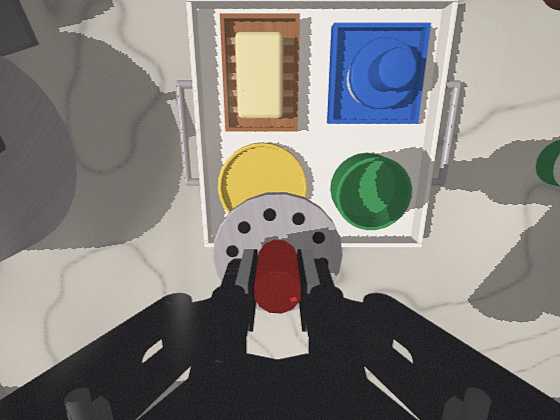

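Soap and brush sit in place, and the strainer is held level, with the saucer at (262,180), world (517,299). Lowering.

Emit:
drive_tool(plan=[[[1,0.5,8,0,0],[1,0.5,8,0,0],[1,0,0,-30,0],[1,0,0,-35,0],[1,0,0,-35,0],[1,0,0,-30,0],[1,0,0,-24,0],[1,0,0,-12,0],[1,0,0,-6,0],[1,0,0,-2,0],[1,0,0,0,0],[1,0,0,0,0]]])

```text
clock: 21.58
position: [517.6, 300.6, 31.5]
ee_rot: [0.991, -0.133, 0.001, -0.001]
contact_force: [-0.1, 0.7, -1.0]
gripper_width: 20.1
grasp_force: 58.8
```

Emit:
drive_tool(plan=[[[1,0,-0.5,-2,0],[1,0,-0.5,-2,0],[1,0,0,-1,0],[1,0,0,-1,0],[1,0,0,0,0],[1,0,0,0,0]]])

```text
clock: 22.08
position: [516.8, 299.0, 25.6]
ee_rot: [0.991, -0.133, 0.0, -0.0]
contact_force: [-2.8, -0.7, 5.5]
gripper_width: 20.2
grasp_force: 59.4
```

Emit:
drive_tool(plan=[[[0.5,0,0,0,0],[0,0,0,0,0],[-0.2,0,0,0,0],[-0.2,0,0,0,0],[-0.2,0,0,10,0],[-0.2,0,0,25,0],[-0.2,0,0,35,0],[-0.2,0,0,40,0],[-0.2,0,0,40,0],[-0.2,0,0,40,0],[-0.2,-5,-20,20,0],[-0.2,-8,-38,0,0],[-0.2,-8,-38,0,0],[-0.2,-8,-38,0,0],[-0.2,-8,-38,0,0],[-0.2,-8,-38,0,0],[-0.2,-5,-38,0,0],[-0.2,0,-30,0,0],[-0.2,0,0,0,0],[-0.2,0,0,0,0]]])

```text
clock: 23.75
position: [466.6, 19.5, 235.1]
ee_rot: [0.991, -0.134, 0.001, -0.0]
contact_force: [-0.1, -0.0, -0.4]
gripper_width: 51.3
grasp_force: 0.0
```

```bash
python3 - <<'E'
from h import *
s=read_state();print(s['position'])
im,d=snap('wrist','w6');snap('scene','scene3');snap('side','side3')
# cap: points in wrist depth cloud at 125..145 height
c=camera_model('wrist');M=np.array(c['mount']);R=Ro.from_quat(s['ee_rot']).as_matrix()
v,u=np.mgrid[:420,:560];P=np.stack([(u-c['cx'])/c['fx']*d,(v-c['cy'])/c['fy']*d,d],-1)
W=(P@M[:3,:3].T+M[:3,3])@R.T+np.array(s['position'])
k=(d>0)&(W[...,2]>134)&(W[...,2]<142)&(np.hypot(W[...,0]-455,W[...,1]+34)<30)
print(k.sum(),W[k].mean(0),cv2.minEnclosingCircle(W[k][:,:2].astype(np.float32)),u[k].mean(),v[k].mean())
E
python3 m.py 3 | grep -A2 -E 'detergent'
```

```text
[466.59769788  19.51665538 235.08904239]
865 [454.68629632 -33.05346738 138.4456779 ] ((453.8778076171875, -33.120113372802734), 13.993660926818848) 342.26242774566475 206.1699421965318
detergent scene 102 [456.3 -33.7] 1.4
detergent side 99 [453.5 -33.8] 0.8
  both [455.4 -33.5]
brush scene 0m.py:41: RuntimeWarning: Mean of empty slice.
  R=cv2.minAreaRect(p[:,:2].astype(np.float32));print('soap top',n,len(p),p[:,2].mean().round(1),np.round(R[0],1),np.round(R[1],1),round(R[2],1))
  ret = ret.dtype.type(ret / rcount)
```

View pics/w6.png

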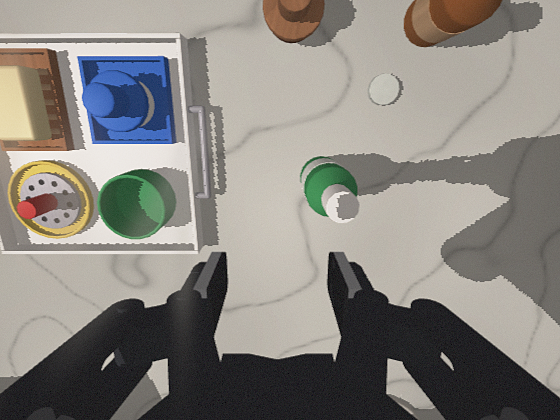

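All three lie in their holders, the strainer flat in the saucer at (52,198). The detergent cap is at pixel (342,206), world (454,−33).

Emit:
drive_tool(plan=[[[-0.2,-6,-26,0,0],[-0.2,-6.5,-26.5,0,0],[-0.2,0,0,0,0],[-0.2,0,0,-25,0],[-0.2,0,0,-30,0],[-0.2,0,0,-30,0],[-0.2,0,0,-20,0],[-0.2,0,0,-12,0],[-0.2,0,0,-6,0],[-0.2,0,0,0,0],[-0.2,0,0,0,0],[1,0,0,0,0],[1,0,0,0,0],[1,0,0,0,0],[1,0,0,0,0],[1,0,0,0,0],[1,0,0,0,0]]])

```text
clock: 25.32
position: [455.2, -31.6, 112.5]
ee_rot: [0.991, -0.133, 0.001, -0.0]
contact_force: [-0.7, -0.7, 6.2]
gripper_width: 26.2
grasp_force: 59.2
```

Emit:
drive_tool(plan=[[[1,0,0,10,0],[1,0,0,20,0],[1,0,0,25,0],[1,0,0,25,0],[1,0,0,10,0],[1,2,10,0,0],[1,3,20,0,0],[1,4,28,0,0],[1,4,28,0,0],[1,4,28,0,0],[1,4,28,0,0],[1,4,28,0,0],[1,3,22,0,0],[1,2,16,0,0],[1,1,8,0,0],[1,1,3,0,0],[1,0,0,0,0],[1,0,0,0,0],[1,0,0,0,0]]])

```text
clock: 26.9
position: [486.0, 186.3, 201.2]
ee_rot: [0.991, -0.134, -0.0, 0.0]
contact_force: [0.1, -0.4, -2.4]
gripper_width: 26.4
grasp_force: 59.4
```

Emit:
drive_tool(plan=[[[1,1,2,-15,0],[1,0,0,-20,0],[1,0,0,-15,0],[1,0,0,-10,0],[1,0,0,-7,0],[1,0,0,-4,0],[1,0,0,0,0],[1,0,0,0,0]]])

```text
clock: 27.57
position: [487.7, 189.5, 130.9]
ee_rot: [0.991, -0.133, 0.0, -0.0]
contact_force: [0.2, -0.3, -1.9]
gripper_width: 26.5
grasp_force: 59.5
```

Run:
```python
from h import *
import cv2
a,_=snap('scene','scene4');b,_=snap('side','side4')
cv2.imwrite('pics/c4.png',np.hstack([cv2.resize(a[130:310,280:440],(400,450)),cv2.resize(b[180:400,110:310],(400,450))])[:,:,::-1])
```

```text
(no output)
```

View pics/c4.png

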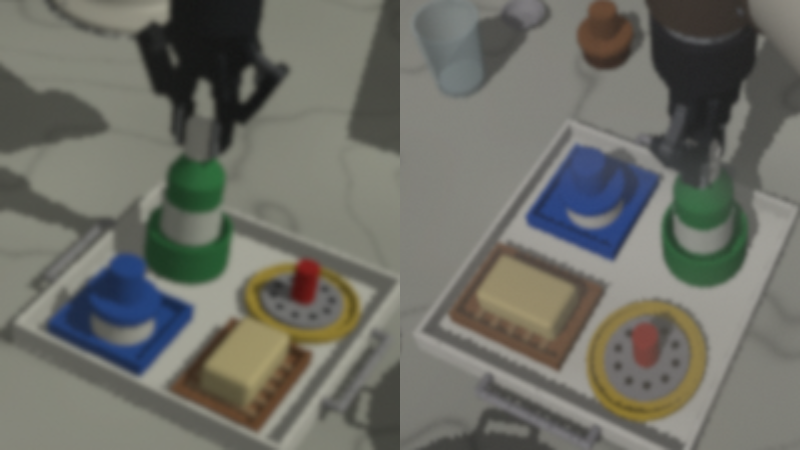

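Both views show the bottle upright and entering the cup centrally, with the other three seated. Touch down.

Emit:
drive_tool(plan=[[[1,0,-1,-3,0],[1,0,0,-2,0],[1,0,0,-2,0],[1,0,0,-1,0],[1,0,0,-0.5,0],[1,0,0,0,0],[1,0,0,0,0]]])

```text
clock: 28.25
position: [487.5, 188.3, 122.6]
ee_rot: [0.991, -0.133, 0.0, -0.0]
contact_force: [-0.5, -1.3, 4.5]
gripper_width: 26.5
grasp_force: 60.2
```

Emit:
drive_tool(plan=[[[0.5,0,0,0,0],[0.2,0,0,0,0],[-0.1,0,0,0,0],[-0.1,0,0,0,0],[-0.1,0,0,8,0],[-0.1,0,0,20,0],[-0.1,0,0,30,0],[-0.1,0,0,30,0],[-0.1,0,0,20,0],[-0.1,-20,-30,0,0],[-0.1,-20,-30,0,0],[-0.1,-10,-30,0,0],[-0.1,0,-30,0,0],[-0.1,0,0,0,0],[-0.1,0,0,0,0],[-0.1,0,0,0,0],[-0.1,0,0,0,0]]])

```text
clock: 29.67
position: [437.7, 69.1, 230.0]
ee_rot: [0.991, -0.133, 0.0, -0.0]
contact_force: [-0.5, 0.5, 0.3]
gripper_width: 46.7
grasp_force: 0.0
```

Run:
```python
from h import *
a,_=snap('scene','scene5');b,_=snap('side','side5')
cv2.imwrite('pics/c5.png',np.hstack([cv2.resize(a[130:310,280:440],(400,450)),cv2.resize(b[180:400,110:310],(400,450))])[:,:,::-1])
```

```text
(no output)
```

View pics/c5.png

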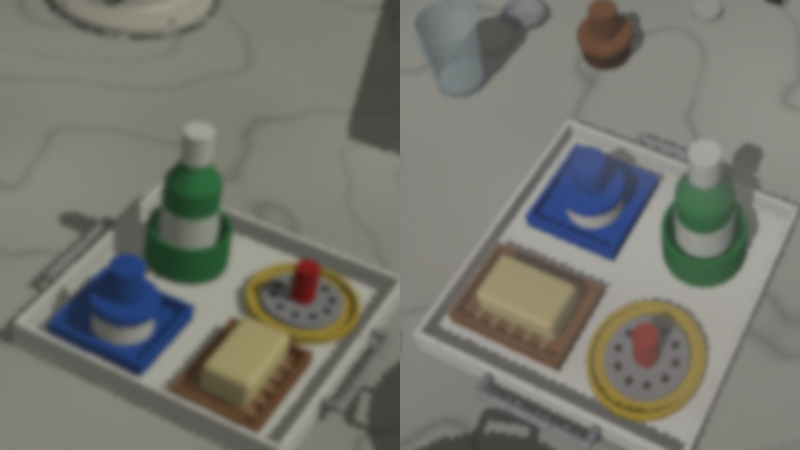

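All four stand or lie in their holders and the gripper is clear.

```bash
python3 -c "
from bench import *
print(job_done())"
```

```text
the job is handed in; nothing more can be done
None
```

The soap, dish brush, strainer and, last of all, the detergent bottle are each in their caddy holders and let go, the oil bottle and vegetable brush were not touched, and the job was handed in at about 30 s; no verdict came back.

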